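Board out to the saw line and held down

ROBOT

A 7-joint arm with a two-finger parallel gripper is mounted at the origin on the work surface. World frame = base frame: x ahead of the robot, y to its left, z up, the work surface at z = 0. Lengths are in m, angles in degrees, forces in N, time in s.
With the tool pointing down it reaches from about 0.425 to 0.875 m from the base axis. Payload 4.7 kg.
Tool frame: the origin (TCP) lies between the finger pads; the fingertips stand 14 mm ahead of it and the grasp point (between the pads) lies 5 mm behind it (env.tip_reach is the distance from the TCP to the fingertips, in m); z points along the fingers, y is the direction in which the jaws open and shut (so a half turn about z gives the same grasp; the last joint's range is limited). The gripper opens to 87 mm and grips with 3 to 60 N. Pads are 19 mm wide; open, the fingers measure 117 mm over their backs; the gripper's body (75 mm by 190 mm) begins 51 mm behind the grasp point.
Start: joints at [-64.796, 18.392, -4.016, 83.108, 1.295, 78.541, -3.26], TCP at [0.269, 0.592, 0.237] pointing down, gripper open.
Joint ranges: [-163.93, 163.93], [-17.29, 119.83], [-79.2, 71.16], [3.27, 140.29], [-89.18, 269.18], [5.43, 117.66], [-154.24, 154.24]. Speed limits (degrees/s): [147.25, 147.25, 180, 180, 180, 180, 180].

INTERFACE

Orientations are given as [roll, pitch, yaw] about the fixed x, y, z axes, in that order (R = Rz(yaw) Ry(pitch) Rx(roll)).
In Python, from cell import env gives the robot as it stands. The module is installed in compiled form; this text tells all that it offers.
- The arm moves only by the shell command python3 -m pendant 'ROWS' [FORCE]. ROWS is JSON, a list of rows, each an object of numbers: "rx", "ry", "rz": the turn, a rotation vector about the tool's x, y, z in degrees; "tx", "ty", "tz": the shift along the tool's x, y, z in mm; "jaw": the finger opening in mm, from 0 to 87. In form: [{"rx": .., "ry": .., "rz": .., "tx": .., "ty": .., "tz": .., "jaw": ..}, ...]. A call has 1 to 20 rows; each row shifts and turns the commanded pose from where the row before left it, along the tool's axes as they then stand; what a row does not reach is not made up. A row lasts 1/12 s, in which the tool goes at most 41.7 mm and 7.16 degrees, less where a joint would pass 70% of its speed; a pose out of reach is approached as far as the arm can. A call with a gripper value outside its range is refused whole. The fingers move at their own pace and stop on an object; FORCE is the grip in N (left out, the last holds). Time passes only in rows, so rows that do not move let the fingers close. It gives the time, the measured TCP pose, the force and the opening at its end, in the units of the state.
- env.get_obs(): the state, without advancing time (a new reading comes with each control period).
- env.read_camera(name): name is "side" or "top"; returns a dict with "img" (400x640x3 uint8, red, green, blue), "range_z" (400x640 float32, m along the optical axis (not along the pixel's ray), 0 where there is no reading), "vertical_fov" (degrees; the focal length in pixels is half the picture's height over the tangent of half this angle, whatever the lens; pixels are square), "cx", "cy" (the principal point, pixels), "world_to_cam" (4x4, takes a point from world to camera coordinates). Camera axes: x right, y up, looking along -z (the intrinsics and any distortion apply to the point x, -y, -z); pixel columns grow to the right and rows downward; lengths in m; the calibration is good to about 2 mm. A picture is of the moment at which its call begins.
- env.sign_off(): hands the job in, once; it reports no verdict.
The state is a dict: "time_s": time; "qpos": joint angles; "joint_velocities": joint speeds; "effort": joint torques, N m; "tool_pos": TCP position; "tool_rot": TCP orientation; "force": force on the tool from outside, world axes, zero at the start; "wrist_torque": the same for the moment, N m; "grip_width": finger opening in m.
Only numpy, scipy, OpenCV 4.12 (cv2) and the standard library are available. Lean on these libraries where they do the work, as an engineer would, in place of code of your own. Each camera call takes 0.05 s, during which the arm holds its last target.

TASK

First push the open top drawer of the steel bench cabinet fully home, past its catch, so that nothing stands under the cut. Then slide the pale insulating board that lies on the cabinet out over the drawer front, without lifting it, until the pencil line across it is level with the cabinet's front top edge and the board is square to that edge. More than half of the board will then overhang, so keep its tail in hand behind the line and finish while still holding the board flat on the cabinet, ready to be sawn; leave the other tools and vessels where they are.

Things in the scene. Friction and masses are not known exactly. Their poses are not given: they have to be found in the camera images.
- cabinet: Fixed sheet-steel bench cabinet, blue-green, 400 deep (x) x 340 wide (y) x 150 high (z) mm, flat top, two shallow full-width drawers one over the other in its front. Origin at the centre of its underside, on the bench. Its frame: x points from the cabinet's front to its back, y along the front edge, z up. The front faces roughly towards the robot's right (world -y), so the slide runs roughly along world -y.
- cabinet_edge (a point): Middle of the cabinet's front top edge (at x -200, y 0, z 150 mm in the cabinet frame; axes as the cabinet's): the edge that the pencil line must reach. The top surface lies at this height.
- drawer (a joint): How far the upper drawer stands open, in m: 0 is fully home, flush with the cabinet's front; it starts 0.06 to 0.13 open. It slides along the cabinet's x axis, pushed towards +x to close, with 1 to 2 N of friction. A sprung catch resists from 14 mm to 7 mm open (up to about 10 N to pass); after that it draws the drawer home and keeps it there. At 0 a hard stop.
- drawer_handle (a point): Middle of the upper drawer's bow handle: a level steel bar of 10 mm diameter, 140 mm long along the cabinet's y, its centre 35 mm in front of the drawer's front and 37 mm below the cabinet top. It moves with the drawer; the axes are the cabinet's. The drawer's front plate is 326 wide x 60 high mm.
- board: Loose insulating board, cream-white, plain, 360 long (x) x 55 wide (y) x 20 thick (z) mm, 0.3 to 0.5 kg, lying flat on the cabinet top with its length roughly along the slide; its width can be gripped from above, with free space on both sides. Origin at the centre of its underside; its -x end is the outer end, which goes out over the drawer front, its +x end is the tail. Its outer end starts between 10 mm out over the front edge and 55 mm behind it.
- board_mid (a point): Centre of the board, half-way up (10 mm above its underside); board axes.
- board_line (a point): Middle of the dark pencil line drawn square across the board, on its top face, 220 mm from the outer end and 140 mm from the tail (40 mm from the board's centre towards the tail); board axes. The board balances 40 mm outside the line, so with the line at the edge it tips over unless the tail is held.
- pliers: Pliers, 165 x 45 x 12 mm, lying on the cabinet top beside the board, on the cabinet's +y side. Origin underneath, near the middle. Leave alone.
- pencil: Flat wooden pencil, 175 x 12 x 8 mm, on the cabinet top beside the board, on the cabinet's -y side near the front. Origin underneath. Leave alone.
- crucible: Small pale ceramic crucible, 54 mm across, 38 mm high, standing on the cabinet top on the cabinet's -y side near the back. Origin at the centre of its foot. Leave alone.
- saw: Back saw, 320 x 105 x 22 mm, lying on the bench to the robot's right. Origin underneath. Leave alone.
- tongs: Steel flask tongs, 360 x 85 x 14 mm, lying on the bench far right. Origin underneath, near the middle. Leave alone.
- flask1: Perforated steel casting flask, 86 mm across the flange, 92 mm high, standing on the bench to the right. Origin at the centre of its foot. Leave alone.
- flask2: The other such flask, standing on the bench to the left and near the robot. Leave alone.

How it is judged (in metres and radians):
On the way, in this order (a step that is already met when the one before it is completed fails the run):
1. the drawer is fully home, held by its catch (value of joint drawer below 0.004 m), for 0.3 s.
2. the board's pencil line has come to the edge, the tail in hand (x of board_line in the frame of cabinet_edge between -0.006 and 0.006 m and contact force between the fingers and board above 1 N and x of the grasp point in the frame of board_line above 0 m), for 0.2 s.
At the end, for the whole second after the job is handed in: Drawer home (under 4 mm open); pencil line within 6 mm of the front top edge; board within 4 degrees of square, level within 1.7 degrees, lying on the top (under 5 mm off it), still; fingers holding it (over 1 N) on the tail side of the line; other things moved under 3 cm (all of step 2 and value of joint drawer below 0.004 m and angle between the x axis of board and the x axis of cabinet, either way round below 0.07 rad and angle between board_mid's own z axis and vertical below 0.03 rad and z of board_line in the frame of cabinet_edge between 0.016 and 0.025 m and linear speed of board below 0.01 m/s); the arm keeps its last pose, push and grip.
It fails at once if the board tips by more than 7 degrees or falls (angle between board_mid's own z axis and vertical above 0.12 rad or height (world z) of board_mid below 0.13 m).
It fails at once if the board is lifted off the cabinet instead of slid (z of board_mid in the frame of cabinet_edge above 0.025 m).
It fails at once if one of the other things (pliers, pencil, crucible, saw, tongs, flasks) is moved by more than 3 cm (distance of any of pliers, pencil, crucible, saw, tongs, flask1, flask2 from where it was at the start of the episode above 0.03 m).
It also fails if it takes over 54 s, if anything falls off the work surface, if the arm or the gripper's body presses on something with over 40 N, if the wrist force passes 120 N, or if a joint passes its speed limit or range.

## Working session

There is one attempt and no reset: what is moved stays moved. The work goes in short steps, Python scripts to look and compute and a shell command to move; the robot and the scene stay as the last step left them, time stands still between calls to the robot, and variables do not carry over. Pictures are saved under pics/ and viewed, and the job is handed in when it is done.

```bash
mkdir -p pics
cat > h.py <<'E'
import numpy as np, cv2
from cell import env
from scipy.spatial.transform import Rotation as R
def snap(n,save=None):
    c=env.read_camera(n)
    if save: cv2.imwrite('pics/'+save,c['img'][:,:,::-1])
    return c
def pt(c,u,v,z=None):
    H,W=c['img'].shape[:2]; f=H/2/np.tan(np.radians(c['vertical_fov'])/2)
    T=np.linalg.inv(c['world_to_cam'])
    d=np.array([(u-c['cx'])/f,-(v-c['cy'])/f,-1.])
    if z is None:
        r=np.median(c['range_z'][int(v)-1:int(v)+2,int(u)-1:int(u)+2]); return T[:3,:3]@(d*r)+T[:3,3]
    dw=T[:3,:3]@d; return T[:3,3]+dw*(z-T[2,3])/dw[2]
def px(c,p):
    H,W=c['img'].shape[:2]; f=H/2/np.tan(np.radians(c['vertical_fov'])/2)
    q=c['world_to_cam']@np.append(p,1); return c['cx']+f*q[0]/-q[2], c['cy']-f*q[1]/-q[2]
E
python3 - <<'E'
from h import *
o=env.get_obs(); print(o, env.tip_reach)
for n in('top','side'):
    c=snap(n,n+'0.png'); print(n,{k:v for k,v in c.items() if k not in('img','range_z')})
E
```

```text
{'time_s': 0.0, 'qpos': array([-64.79569468,  18.43902988,  -4.01605867,  83.17412017,
         1.29524865,  78.53906238,  -3.25921813]), 'joint_velocities': array([ 0.06367488,  0.02666484, -0.00844857, -0.06021389,  0.00229273,
       -0.04769666,  0.15591297]), 'effort': array([-2.75285765e-04, -4.91305304e+01, -4.03793771e-01, -3.12531495e+01,
       -6.37492631e-02,  4.39831743e-02,  1.67648582e-04]), 'tool_pos': array([0.26831075, 0.59147724, 0.23546873]), 'tool_rot': array([-1.79893043e+02,  5.69973491e-03,  1.55606764e+02]), 'force': array([-0.35817911, -0.2990587 , -0.28084859]), 'wrist_torque': array([-0.00410899,  0.02890013,  0.03813219]), 'grip_width': 0.08713854523282898} 0.014
top {'vertical_fov': 55.054720468317406, 'cx': 319.53645830403184, 'cy': 200.2553069419586, 'world_to_cam': array([[-2.61666478e-02, -9.99657284e-01, -7.88664317e-04,
        -8.99322674e-03],
       [ 9.94360785e-01, -2.61091001e-02,  1.02785918e-01,
        -5.74264617e-01],
       [-1.02771283e-01,  1.90534605e-03,  9.94703188e-01,
        -1.16223271e+00],
       [ 0.00000000e+00,  0.00000000e+00,  0.00000000e+00,
         1.00000000e+00]])}
side {'vertical_fov': 47.898018133169714, 'cx': 320.84029581492274, 'cy': 205.96981172781403, 'world_to_cam': array([[ 0.97208986, -0.23452844,  0.00614157, -0.55313646],
       [ 0.1631772 ,  0.69469352,  0.70055273, -0.14835981],
       [-0.16856605, -0.67999804,  0.71357421, -1.62344989],
       [ 0.        ,  0.        ,  0.        ,  1.        ]])}
```

View pics/top0.png

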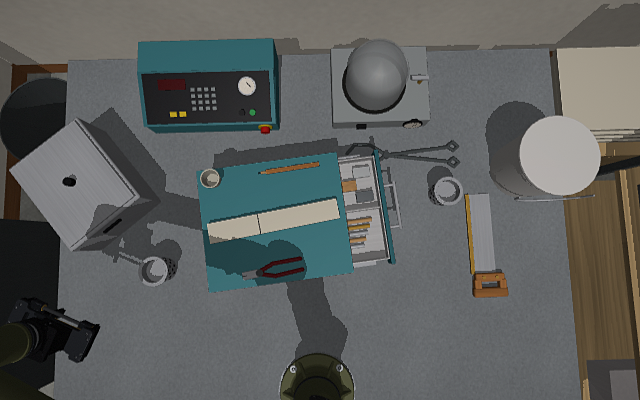

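View pics/side0.png

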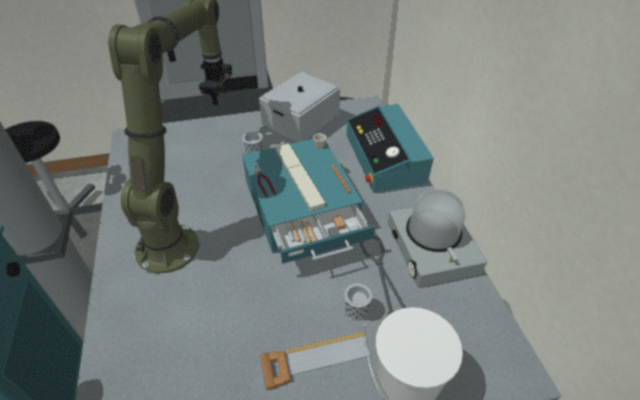

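The top view shows the cabinet top spanning (198,172)–(352,270), the board from (208,230) to (340,208) with its line near column 259, and the handle near (393,198). I'll enlarge it.

Run:
```python
from h import *
c=snap('top'); np.save('pics/c0.npy',c,allow_pickle=True)
a=c['img'][140:300,190:410,::-1]; cv2.imwrite('pics/crop0.png',cv2.resize(a,None,fx=3.6,fy=3.6,interpolation=cv2.INTER_CUBIC))
for u,v in [(230,190),(300,265),(230,228),(320,213),(365,180),(380,160),(300,350),(396,180)]: print(u,v,pt(c,u,v).round(3))
```

```text
230 190 [0.597 0.226 0.148]
300 265 [0.384 0.034 0.151]
230 228 [0.49  0.222 0.17 ]
320 213 [ 0.524 -0.024  0.17 ]
365 180 [ 0.625 -0.16   0.088]
380 160 [ 0.7   -0.22   0.012]
300 350 [0.118 0.048 0.   ]
396 180 [ 0.636 -0.271 -0.001]
```

View pics/crop0.png

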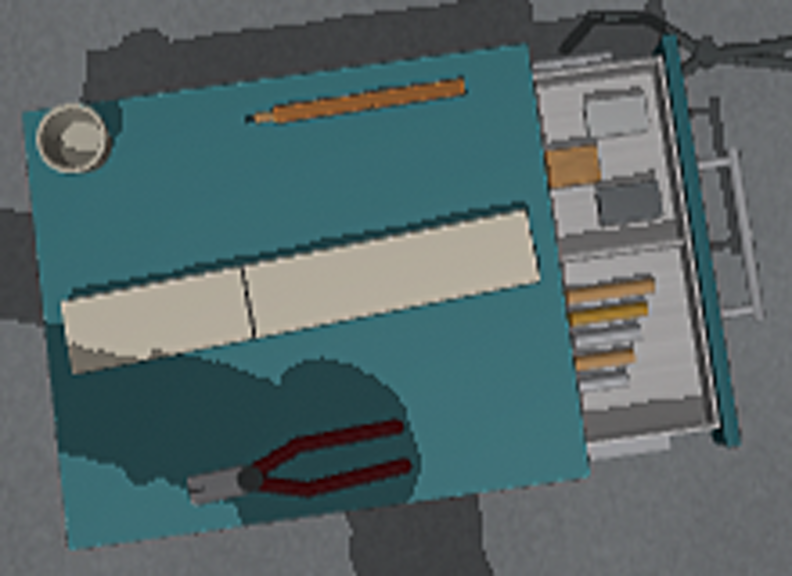

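Run:
```python
from h import *
c=np.load('pics/c0.npy',allow_pickle=True).item()
g=lambda x,y,z: pt(c,x/3.6+190-.36,y/3.6+140-.36,z)
P={k:g(*v) for k,v in dict(f1=(528,45,.15),f2=(590,475,.15),b1=(23,112,.15),b2=(70,548,.15),
 t1=(62,303,.17),o1=(525,208,.17),o2=(540,282,.17),t2=(72,373,.17),l1=(241,267,.17),l2=(255,338,.17),
 h1=(738,150,.113),h2=(760,315,.113),d1=(672,40,.143),d2=(734,443,.143)).items()}
for k,v in P.items(): print(k,v.round(4))
n=lambda a,b: np.linalg.norm(P[a]-P[b]).round(4)
print('front',n('f1','f2'),'back',n('b1','b2'),'sides',n('f1','b1'),n('f2','b2'),'board',n('t1','o1'),n('t2','o2'),n('o1','o2'),'h',n('h1','h2'),'d',n('d1','d2'))
ang=lambda a,b: np.degrees(np.arctan2(*(P[b]-P[a])[[1,0]])).round(2)
print('cab y dir',ang('f1','f2'),ang('b1','b2'),'x dir',ang('f1','b1'),ang('f2','b2'),'board x',ang('o1','t1'),ang('o2','t2'),'handle',ang('h1','h2'), 'line',ang('l1','l2'))
```

```text
f1 [ 0.6968 -0.0748  0.15  ]
f2 [ 0.3627 -0.1117  0.15  ]
b1 [0.6539 0.3214 0.15  ]
b2 [0.3185 0.2835 0.15  ]
t1 [0.503  0.2844 0.17  ]
o1 [ 0.566  -0.0676  0.17  ]
o2 [ 0.5094 -0.0773  0.17  ]
t2 [0.4502 0.2767 0.17  ]
l1 [0.5267 0.1489 0.17  ]
l2 [0.4728 0.1388 0.17  ]
h1 [ 0.6147 -0.2432  0.113 ]
h2 [ 0.4817 -0.2545  0.113 ]
d1 [ 0.6995 -0.1891  0.143 ]
d2 [ 0.3834 -0.2236  0.143 ]
front 0.3362 back 0.3375 sides 0.3985 0.3976 board 0.3576 0.3589 0.0574 h 0.1336 d 0.3179
cab y dir -173.69 -173.56 x dir 96.18 96.38 board x 100.15 99.5 handle -175.12 line -169.43
```

```bash
python3 -m pendant '[{"rz":6.6,"tz":-7,"jaw":0},{"rz":6.6,"tz":-7,"jaw":0},{"rz":6.6,"tz":-7,"jaw":0},{"rz":6.6,"tz":-7,"jaw":0},{"rz":6.6,"tz":-7,"jaw":0},{"rz":6.6,"tz":-7,"jaw":0},{"rz":6.6,"tz":-7,"jaw":0},{"rz":6.6,"tz":-7,"jaw":0},{"rz":6.6,"tz":-7,"jaw":0}]' 10
cat >> h.py <<'E'
def tool(p):
    o=env.get_obs(); r=R.from_euler('xyz',o['tool_rot'],degrees=True)
    print('t',round(o['time_s'],2),'tcp',o['tool_pos'].round(4),'rot',o['tool_rot'].round(2),'F',o['force'].round(1),'w',round(o['grip_width'],4),'q',o['qpos'].round(0))
    print('shift tool mm',(1000*r.inv().apply(np.array(p)-o['tool_pos'])).round(1))
E
python3 -c "
from h import *
tool([.45,.2,.3]);tool([.552,-.292,.3])"
```

```text
t 0.15 tcp [0.2683 0.5916 0.2357] rot [-1.7991e+02  1.0000e-02  1.5561e+02] F [0.  0.1 0.1] w 0.0873 q [-65.  18.  -4.  83.   1.  79.  -3.]
shift tool mm [-327.2 -281.7  -63.8]
t 0.15 tcp [0.2683 0.5916 0.2357] rot [-1.7991e+02  1.0000e-02  1.5561e+02] F [0.  0.1 0.1] w 0.0873 q [-65.  18.  -4.  83.   1.  79.  -3.]
shift tool mm [-623.3 -687.6  -63.2]invalid input at $[0]: expected keys rx, ry, rz, tx, ty, tz, jaw
```

```bash
python3 -m pendant '[{"rx":0,"ry":0,"rz":6.6,"tx":0,"ty":0,"tz":-7,"jaw":0},{"rx":0,"ry":0,"rz":6.6,"tx":0,"ty":0,"tz":-7,"jaw":0},{"rx":0,"ry":0,"rz":6.6,"tx":0,"ty":0,"tz":-7,"jaw":0},{"rx":0,"ry":0,"rz":6.6,"tx":0,"ty":0,"tz":-7,"jaw":0},{"rx":0,"ry":0,"rz":6.6,"tx":0,"ty":0,"tz":-7,"jaw":0},{"rx":0,"ry":0,"rz":6.6,"tx":0,"ty":0,"tz":-7,"jaw":0},{"rx":0,"ry":0,"rz":6.6,"tx":0,"ty":0,"tz":-7,"jaw":0},{"rx":0,"ry":0,"rz":6.6,"tx":0,"ty":0,"tz":-7,"jaw":0},{"rx":0,"ry":0,"rz":6.6,"tx":0,"ty":0,"tz":-7,"jaw":0},{"rx":0,"ry":0,"rz":0,"tx":0,"ty":0,"tz":0,"jaw":0}]' 10
python3 -c "
from h import *
tool([.45,.2,.3]);tool([.552,-.292,.3])"
```

```text
time_s: 0.98
tool_pos: [0.2687, 0.5924, 0.3009]
tool_rot: [179.9, -0.1, 96.0]
force: [0.3, -0.1, -0.0]
grip_width: 0.0282
t 0.98 tcp [0.2687 0.5924 0.3009] rot [ 1.7993e+02 -1.0000e-01  9.6040e+01] F [ 0.3 -0.1 -0. ] w 0.0282 q [-71.  17.   4.  78.  -1.  85. -61.]
shift tool mm [-4.093e+02  1.390e+02  3.000e-01]
t 0.98 tcp [0.2687 0.5924 0.3009] rot [ 1.7993e+02 -1.0000e-01  9.6040e+01] F [ 0.3 -0.1 -0. ] w 0.0282 q [-71.  17.   4.  78.  -1.  85. -61.]
shift tool mm [-9.093e+02  1.887e+02 -5.000e-01]
```

```bash
python3 -m pendant '[{"rx":0,"ry":0,"rz":0,"tx":-34,"ty":11.6,"tz":0,"jaw":0},{"rx":0,"ry":0,"rz":0,"tx":-34,"ty":11.6,"tz":0,"jaw":0},{"rx":0,"ry":0,"rz":0,"tx":-34,"ty":11.6,"tz":0,"jaw":0},{"rx":0,"ry":0,"rz":0,"tx":-34,"ty":11.6,"tz":0,"jaw":0},{"rx":0,"ry":0,"rz":0,"tx":-34,"ty":11.6,"tz":0,"jaw":0},{"rx":0,"ry":0,"rz":0,"tx":-34,"ty":11.6,"tz":0,"jaw":0},{"rx":0,"ry":0,"rz":0,"tx":-34,"ty":11.6,"tz":0,"jaw":0},{"rx":0,"ry":0,"rz":0,"tx":-34,"ty":11.6,"tz":0,"jaw":0},{"rx":0,"ry":0,"rz":0,"tx":-34,"ty":11.6,"tz":0,"jaw":0},{"rx":0,"ry":0,"rz":0,"tx":-34,"ty":11.6,"tz":0,"jaw":0},{"rx":0,"ry":0,"rz":0,"tx":-34,"ty":11.6,"tz":0,"jaw":0},{"rx":0,"ry":0,"rz":0,"tx":-34,"ty":11.6,"tz":0,"jaw":0},{"rx":0,"ry":0,"rz":0,"tx":-35,"ty":4,"tz":0,"jaw":0},{"rx":0,"ry":0,"rz":0,"tx":-35,"ty":4,"tz":0,"jaw":0},{"rx":0,"ry":0,"rz":0,"tx":-35,"ty":4,"tz":0,"jaw":0},{"rx":0,"ry":0,"rz":0,"tx":-35,"ty":4,"tz":0,"jaw":0}]'
python3 -c "
from h import *
tool([.552,-.292,.3])"
```

```text
time_s: 2.32
tool_pos: [0.4819, 0.0621, 0.2991]
tool_rot: [-180.0, -0.0, 96.4]
force: [-0.1, -1.2, -0.5]
grip_width: 0.0002
t 2.32 tcp [0.4819 0.0621 0.2991] rot [-1.7999e+02 -1.0000e-02  9.6420e+01] F [-0.1 -1.2 -0.5] w 0.0002 q [-42.  -5.  29. 101.   2.  83.  -6.]
shift tool mm [-359.7   30.1   -0.9]
```

```bash
python3 -m pendant '[{"rx":0,"ry":0,"rz":0,"tx":-35,"ty":3,"tz":0,"jaw":0},{"rx":0,"ry":0,"rz":0,"tx":-35,"ty":3,"tz":0,"jaw":0},{"rx":0,"ry":0,"rz":0,"tx":-35,"ty":3,"tz":0,"jaw":0},{"rx":0,"ry":0,"rz":0,"tx":-35,"ty":3,"tz":0,"jaw":0},{"rx":0,"ry":0,"rz":0,"tx":-35,"ty":3,"tz":0,"jaw":0},{"rx":0,"ry":0,"rz":0,"tx":-35,"ty":3,"tz":0,"jaw":0},{"rx":0,"ry":0,"rz":0,"tx":-35,"ty":3,"tz":0,"jaw":0},{"rx":0,"ry":0,"rz":0,"tx":-35,"ty":3,"tz":0,"jaw":0},{"rx":0,"ry":0,"rz":0,"tx":-35,"ty":3,"tz":0,"jaw":0},{"rx":0,"ry":0,"rz":0,"tx":-35,"ty":3,"tz":0,"jaw":0},{"rx":0,"ry":0,"rz":0,"tx":0,"ty":0,"tz":0,"jaw":0},{"rx":0,"ry":0,"rz":0,"tx":0,"ty":0,"tz":0,"jaw":0}]'
python3 - <<'E'
from h import *
tool([.552,-.292,.113])
c=snap('top'); np.save('pics/c1.npy',c,allow_pickle=True)
cv2.imwrite('pics/t1.png',cv2.resize(c['img'][140:300,260:480,::-1],None,fx=3.6,fy=3.6,interpolation=cv2.INTER_CUBIC))
c=snap('side');cv2.imwrite('pics/s1.png',cv2.resize(c['img'][130:330,200:460,::-1],None,fx=3,fy=3,interpolation=cv2.INTER_CUBIC))
E
```

```text
time_s: 3.32
tool_pos: [0.5484, -0.2835, 0.2984]
tool_rot: [-179.8, 0.1, 96.1]
force: [-0.3, 0.6, -0.6]
grip_width: 0.0007
t 3.32 tcp [ 0.5484 -0.2835  0.2984] rot [-1.7984e+02  6.0000e-02  9.6070e+01] F [-0.3  0.6 -0.6] w 0.0007 q [-15.  17.  50.  84. -13.  85.  41.]
shift tool mm [ -8.7   3.2 185.4]
```

View pics/t1.png

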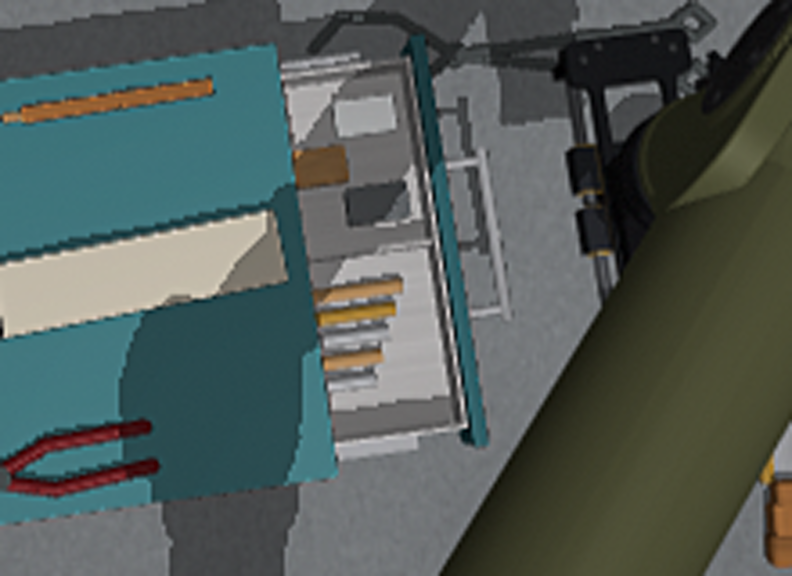

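View pics/s1.png

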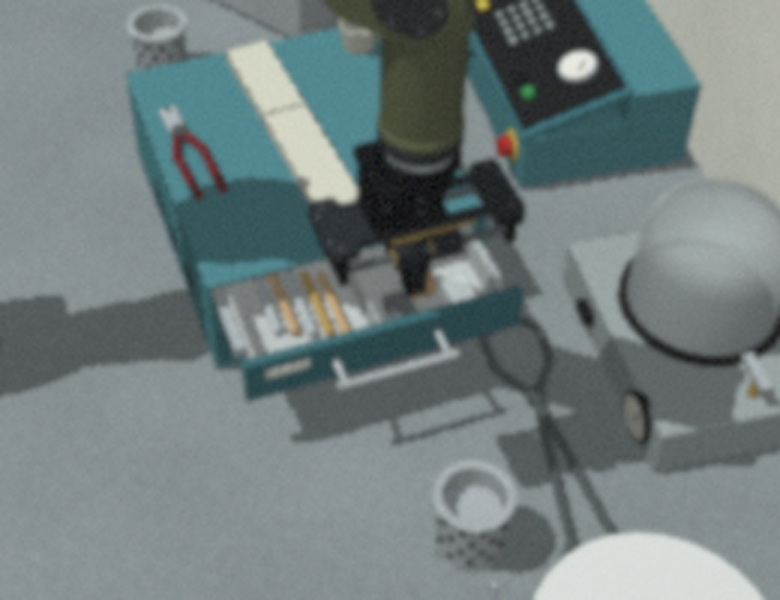

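```bash
python3 -m pendant '[{"rx":0,"ry":0,"rz":0,"tx":-4,"ty":1,"tz":23.5,"jaw":0},{"rx":0,"ry":0,"rz":0,"tx":-4,"ty":1,"tz":23.5,"jaw":0},{"rx":0,"ry":0,"rz":0,"tx":0,"ty":1,"tz":23.5,"jaw":0},{"rx":0,"ry":0,"rz":0,"tx":0,"ty":0,"tz":23.5,"jaw":0},{"rx":0,"ry":0,"rz":0,"tx":0,"ty":0,"tz":23.5,"jaw":0},{"rx":0,"ry":0,"rz":0,"tx":0,"ty":0,"tz":23.5,"jaw":0},{"rx":0,"ry":0,"rz":0,"tx":0,"ty":0,"tz":23.5,"jaw":0},{"rx":0,"ry":0,"rz":0,"tx":0,"ty":0,"tz":22,"jaw":0},{"rx":0,"ry":0,"rz":0,"tx":0,"ty":0,"tz":0,"jaw":0}]'
python3 - <<'E'
from h import *
tool([.552,-.292,.110])
c=snap('top')
cv2.imwrite('pics/t2.png',cv2.resize(c['img'][140:300,260:480,::-1],None,fx=3.6,fy=3.6,interpolation=cv2.INTER_CUBIC))
c=snap('side');cv2.imwrite('pics/s2.png',cv2.resize(c['img'][130:330,200:460,::-1],None,fx=3,fy=3,interpolation=cv2.INTER_CUBIC))
E
```

```text
time_s: 4.17
tool_pos: [0.5517, -0.2839, 0.1087]
tool_rot: [-179.7, -0.3, 96.5]
force: [-0.7, 0.6, 0.4]
grip_width: 0.0004
t 4.17 tcp [ 0.5517 -0.2839  0.1087] rot [-179.66   -0.3    96.48] F [-0.7  0.6  0.4] w 0.0004 q [-11.  26.  46.  97. -20.  66.  47.]
shift tool mm [-8.1 -0.6 -1.4]
```

View pics/t2.png

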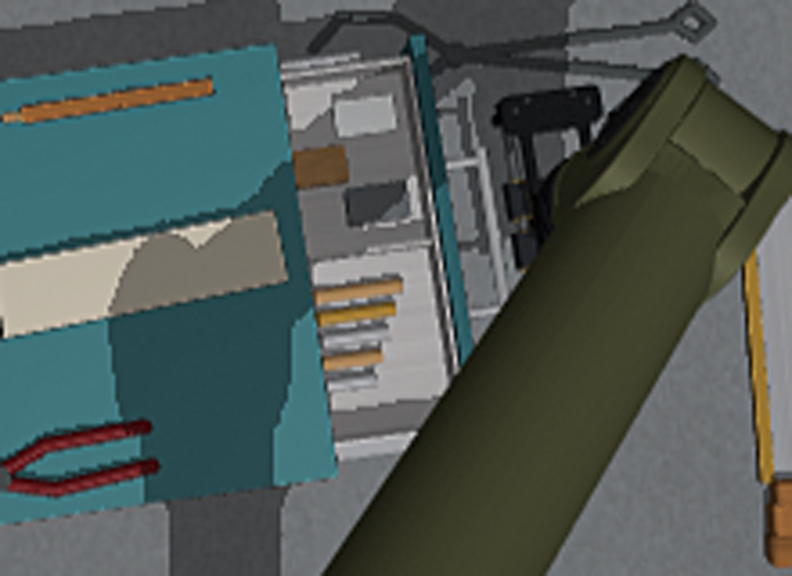

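View pics/s2.png

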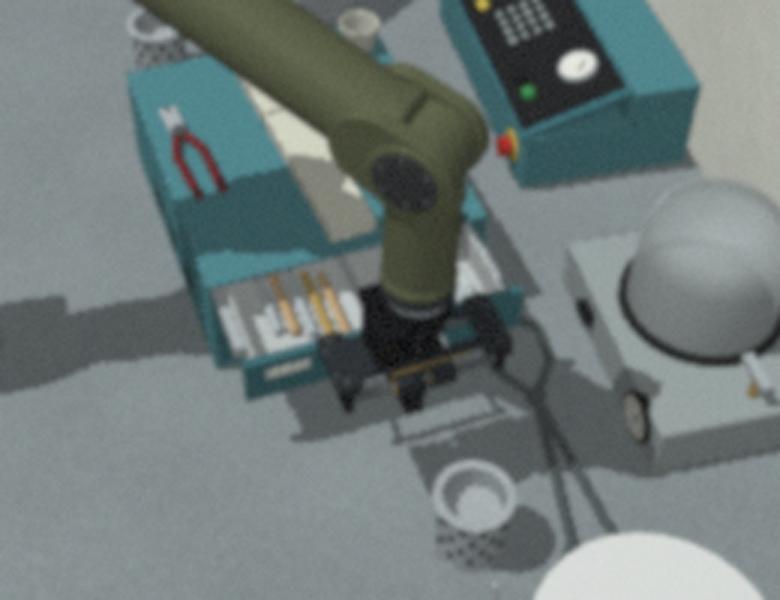

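```bash
python3 -m pendant '[{"rx":0,"ry":0,"rz":0,"tx":10,"ty":0,"tz":0,"jaw":0},{"rx":0,"ry":0,"rz":0,"tx":10,"ty":0,"tz":0,"jaw":0},{"rx":0,"ry":0,"rz":0,"tx":10,"ty":0,"tz":0,"jaw":0},{"rx":0,"ry":0,"rz":0,"tx":10,"ty":0,"tz":0,"jaw":0},{"rx":0,"ry":0,"rz":0,"tx":10,"ty":0,"tz":0,"jaw":0},{"rx":0,"ry":0,"rz":0,"tx":10,"ty":0,"tz":0,"jaw":0},{"rx":0,"ry":0,"rz":0,"tx":10,"ty":0,"tz":0,"jaw":0},{"rx":0,"ry":0,"rz":0,"tx":10,"ty":0,"tz":0,"jaw":0},{"rx":0,"ry":0,"rz":0,"tx":10,"ty":0,"tz":0,"jaw":0},{"rx":0,"ry":0,"rz":0,"tx":10,"ty":0,"tz":0,"jaw":0}]'
python3 - <<'E'
from h import *
tool([.552,-.292,.110])
c=snap('top')
cv2.imwrite('pics/t3.png',cv2.resize(c['img'][140:300,260:480,::-1],None,fx=3.6,fy=3.6,interpolation=cv2.INTER_CUBIC))
c=snap('side');cv2.imwrite('pics/s3.png',cv2.resize(c['img'][130:330,200:460,::-1],None,fx=3,fy=3,interpolation=cv2.INTER_CUBIC))
E
```

```text
time_s: 5.1
tool_pos: [0.5427, -0.1879, 0.1131]
tool_rot: [180.0, 0.0, 96.2]
force: [0.5, -1.9, 1.0]
grip_width: 0.0004
t 5.1 tcp [ 0.5427 -0.1879  0.1131] rot [179.99   0.    96.21] F [ 0.5 -1.9  1. ] w 0.0004 q [-23.  19.  47. 104. -15.  64.  35.]
shift tool mm [-104.5   -2.     3.1]
```

View pics/t3.png

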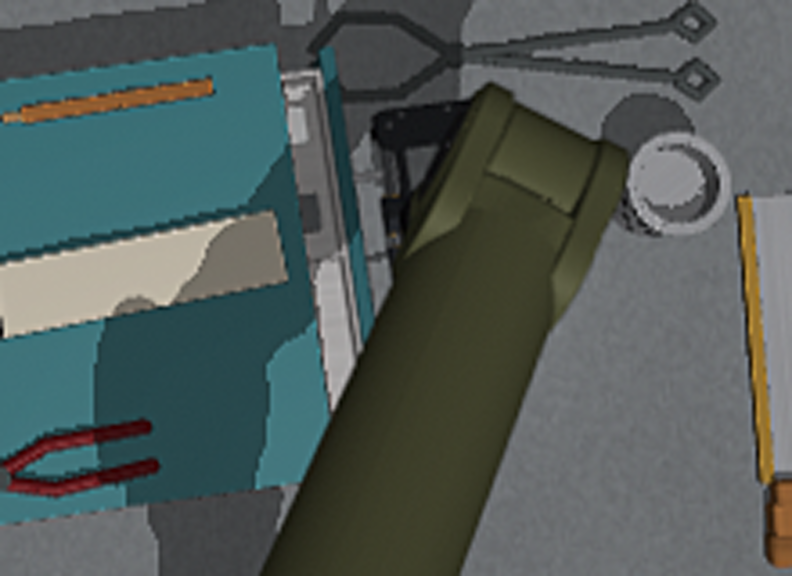

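View pics/s3.png

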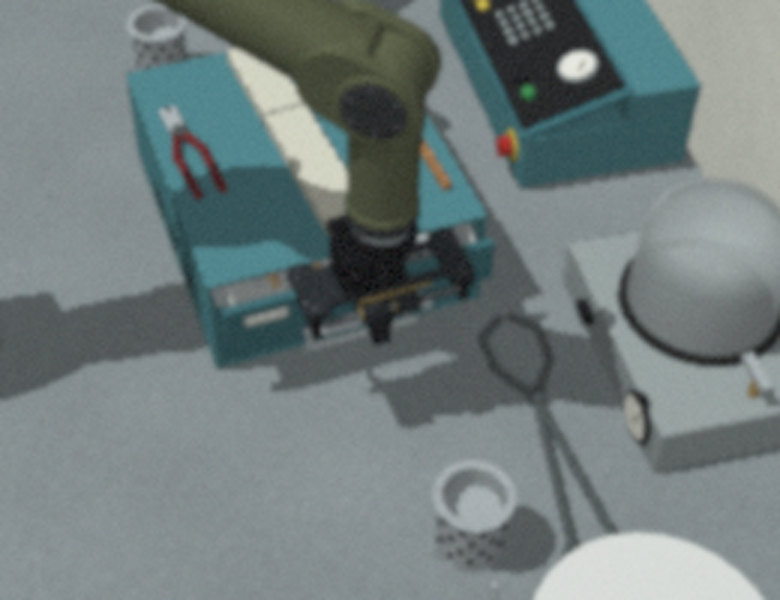

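```bash
python3 -m pendant '[{"rx":0,"ry":0,"rz":0,"tx":8,"ty":0,"tz":1,"jaw":0},{"rx":0,"ry":0,"rz":0,"tx":8,"ty":0,"tz":1,"jaw":0},{"rx":0,"ry":0,"rz":0,"tx":8,"ty":0,"tz":1,"jaw":0},{"rx":0,"ry":0,"rz":0,"tx":6,"ty":0,"tz":0,"jaw":0},{"rx":0,"ry":0,"rz":0,"tx":4,"ty":0,"tz":0,"jaw":0},{"rx":0,"ry":0,"rz":0,"tx":3,"ty":0,"tz":0,"jaw":0},{"rx":0,"ry":0,"rz":0,"tx":0,"ty":0,"tz":0,"jaw":0}]'
```

```text
time_s: 5.78
tool_pos: [0.5388, -0.1559, 0.11]
tool_rot: [179.9, 0.4, 96.1]
force: [2.2, -9.5, -4.2]
grip_width: 0.0004
```

```bash
python3 -m pendant '[{"rx":0,"ry":0,"rz":0,"tx":3,"ty":0,"tz":0,"jaw":0},{"rx":0,"ry":0,"rz":0,"tx":3,"ty":0,"tz":0,"jaw":0},{"rx":0,"ry":0,"rz":0,"tx":0,"ty":0,"tz":0,"jaw":0}]'
```

```text
time_s: 6.03
tool_pos: [0.5378, -0.1475, 0.1098]
tool_rot: [180.0, 0.1, 96.1]
force: [-0.7, 0.9, -1.5]
grip_width: 0.0005
```

Run:
```python
from h import *
tool([.552,-.292,.110])
c=snap('top')
cv2.imwrite('pics/t4.png',cv2.resize(c['img'][140:300,260:480,::-1],None,fx=3.6,fy=3.6,interpolation=cv2.INTER_CUBIC))
c=snap('side');cv2.imwrite('pics/s4.png',cv2.resize(c['img'][130:330,200:460,::-1],None,fx=3,fy=3,interpolation=cv2.INTER_CUBIC))
```

```text
t 6.03 tcp [ 0.5378 -0.1475  0.1098] rot [1.800e+02 9.000e-02 9.609e+01] F [-0.7  0.9 -1.5] w 0.0005 q [-28.  16.  46. 107. -13.  63.  30.]
shift tool mm [-145.2   -1.2    0. ]
```

View pics/t4.png

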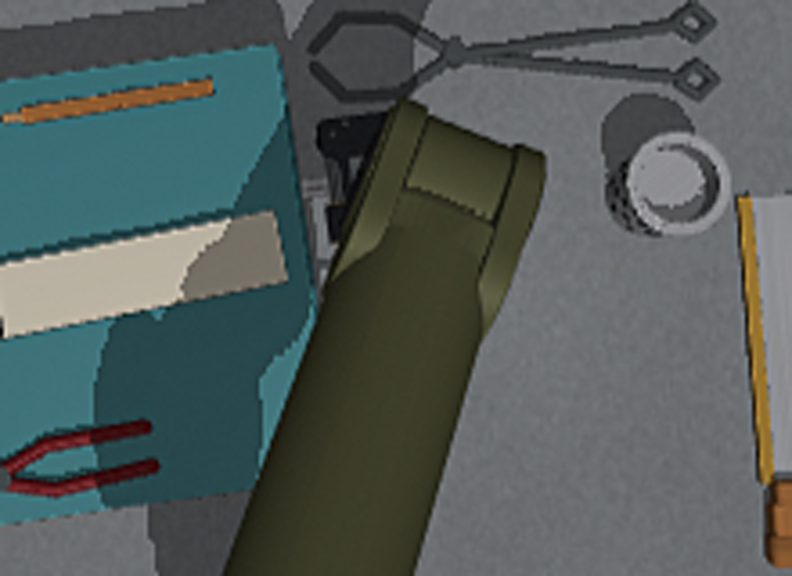

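View pics/s4.png

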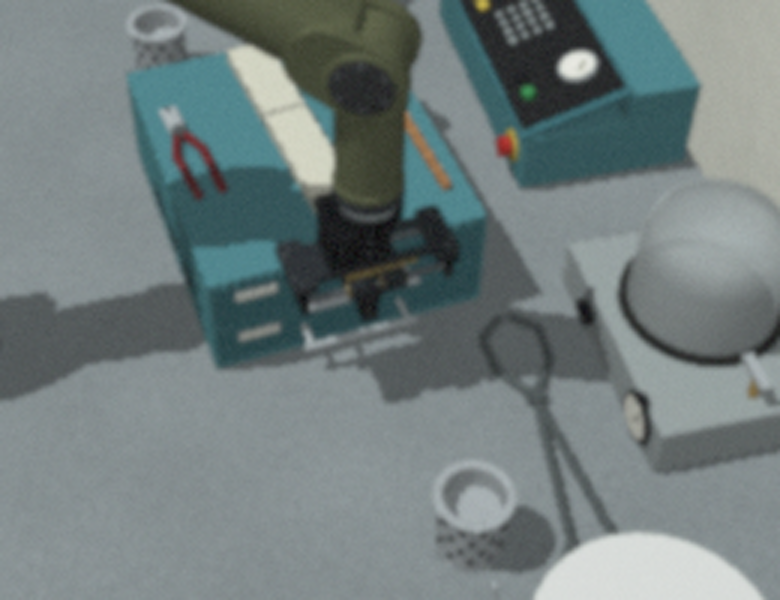

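The drawer front now sits flush along the cabinet edge, roughly from (285,80) to (320,300) in the top crop. I'll nudge it gently to confirm the stop, then back off.

```bash
python3 -m pendant '[{"rx":0,"ry":0,"rz":0,"tx":3,"ty":0,"tz":0,"jaw":0},{"rx":0,"ry":0,"rz":0,"tx":2,"ty":0,"tz":0,"jaw":0},{"rx":0,"ry":0,"rz":0,"tx":0,"ty":0,"tz":0,"jaw":0},{"rx":0,"ry":0,"rz":0,"tx":0,"ty":0,"tz":0,"jaw":0}]'
```

```text
time_s: 6.47
tool_pos: [0.5375, -0.1436, 0.11]
tool_rot: [180.0, 0.2, 96.1]
force: [1.0, -5.4, -2.7]
grip_width: 0.0004
```

```bash
python3 -m pendant '[{"rx":0,"ry":0,"rz":0,"tx":-15,"ty":0,"tz":0,"jaw":0},{"rx":0,"ry":0,"rz":0,"tx":-15,"ty":0,"tz":0,"jaw":0},{"rx":0,"ry":0,"rz":0,"tx":-5,"ty":0,"tz":-15,"jaw":0},{"rx":0,"ry":0,"rz":0,"tx":0,"ty":0,"tz":-25,"jaw":0},{"rx":0,"ry":0,"rz":0,"tx":0,"ty":0,"tz":-25,"jaw":0},{"rx":0,"ry":0,"rz":0,"tx":0,"ty":0,"tz":-25,"jaw":0},{"rx":0,"ry":0,"rz":0,"tx":0,"ty":0,"tz":-25,"jaw":0},{"rx":0,"ry":0,"rz":0,"tx":0,"ty":0,"tz":-25,"jaw":0},{"rx":0,"ry":0,"rz":0,"tx":0,"ty":0,"tz":-25,"jaw":0},{"rx":0,"ry":0,"rz":0,"tx":0,"ty":0,"tz":-20,"jaw":0},{"rx":0,"ry":0,"rz":0,"tx":0,"ty":0,"tz":0,"jaw":0}]'
python3 - <<'E'
from h import *
tool([.485,.235,.295])
c=snap('top')
cv2.imwrite('pics/t5.png',cv2.resize(c['img'][140:300,190:410,::-1],None,fx=3.6,fy=3.6,interpolation=cv2.INTER_CUBIC))
E
```

```text
time_s: 7.38
tool_pos: [0.5432, -0.1757, 0.2994]
tool_rot: [179.6, 0.0, 96.3]
force: [-0.0, -0.4, -0.2]
grip_width: 0.0005
t 7.38 tcp [ 0.5432 -0.1757  0.2994] rot [1.7961e+02 2.0000e-02 9.6270e+01] F [-0.  -0.4 -0.2] w 0.0005 q [-28.   9.  49.  91.  -7.  83.  28.]
shift tool mm [414.6 -13.    4.2]
```

View pics/t5.png

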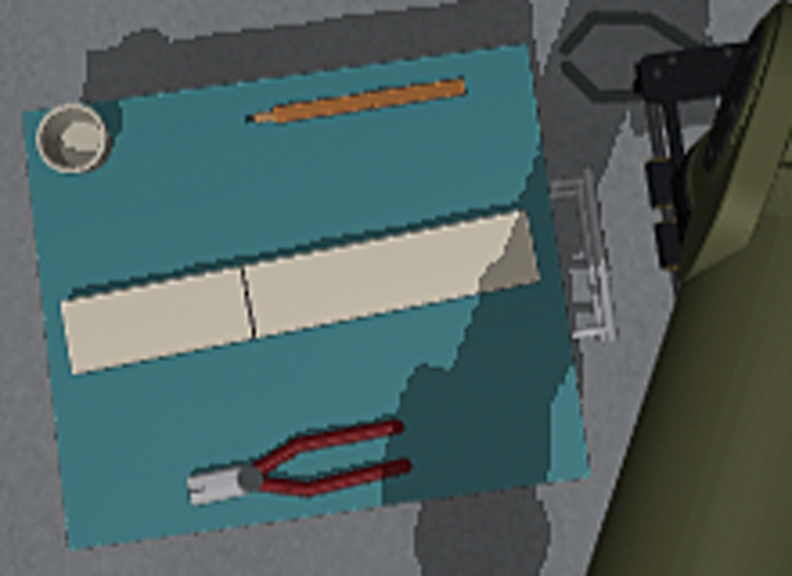

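```bash
python3 -m pendant '[{"rx":0,"ry":0,"rz":0,"tx":34.5,"ty":-1,"tz":0,"jaw":87},{"rx":0,"ry":0,"rz":0,"tx":34.5,"ty":-1,"tz":0,"jaw":87},{"rx":0,"ry":0,"rz":0,"tx":34.5,"ty":-1,"tz":0,"jaw":87},{"rx":0,"ry":0,"rz":0,"tx":34.5,"ty":-1,"tz":0,"jaw":87},{"rx":0,"ry":0,"rz":0,"tx":34.5,"ty":-1,"tz":0,"jaw":87},{"rx":0,"ry":0,"rz":0,"tx":34.5,"ty":-1,"tz":0,"jaw":87},{"rx":0,"ry":0,"rz":0,"tx":34.5,"ty":-1,"tz":0,"jaw":87},{"rx":0,"ry":0,"rz":0,"tx":34.5,"ty":-1,"tz":0,"jaw":87},{"rx":0,"ry":0,"rz":0,"tx":34.5,"ty":-1,"tz":0,"jaw":87},{"rx":0,"ry":0,"rz":0,"tx":34.5,"ty":-1,"tz":0,"jaw":87},{"rx":0,"ry":0,"rz":0,"tx":34.5,"ty":-1,"tz":0,"jaw":87},{"rx":0,"ry":0,"rz":0,"tx":34.5,"ty":-1,"tz":0,"jaw":87},{"rx":0,"ry":0,"rz":-3.5,"tx":0,"ty":0,"tz":0,"jaw":87},{"rx":0,"ry":0,"rz":0,"tx":0,"ty":0,"tz":0,"jaw":87},{"rx":0,"ry":0,"rz":0,"tx":0,"ty":0,"tz":0,"jaw":87}]'
python3 - <<'E'
from h import *
tool([.485,.231,.200])
E
```

```text
time_s: 8.68
tool_pos: [0.4839, 0.234, 0.2938]
tool_rot: [-179.9, 0.1, 99.7]
force: [-0.4, -0.9, -0.6]
grip_width: 0.0855
t 8.68 tcp [0.4839 0.234  0.2938] rot [-1.7988e+02  8.0000e-02  9.9660e+01] F [-0.4 -0.9 -0.6] w 0.0855 q [-55.   3.  27.  95.  -1.  82. -18.]
shift tool mm [-3.   0.7 93.8]
```

```bash
python3 -m pendant '[{"rx":0,"ry":0,"rz":0,"tx":-3,"ty":1,"tz":20,"jaw":87},{"rx":0,"ry":0,"rz":0,"tx":0,"ty":0,"tz":20,"jaw":87},{"rx":0,"ry":0,"rz":0,"tx":0,"ty":0,"tz":20,"jaw":87},{"rx":0,"ry":0,"rz":0,"tx":0,"ty":0,"tz":20,"jaw":87},{"rx":0,"ry":0,"rz":0,"tx":0,"ty":0,"tz":18,"jaw":87},{"rx":0,"ry":0,"rz":0,"tx":0,"ty":0,"tz":0,"jaw":87},{"rx":0,"ry":0,"rz":0,"tx":0,"ty":0,"tz":0,"jaw":87}]'
python3 - <<'E'
from h import *
tool([.485,.231,.168])
c=snap('top')
cv2.imwrite('pics/t6.png',cv2.resize(c['img'][140:300,170:390,::-1],None,fx=3.6,fy=3.6,interpolation=cv2.INTER_CUBIC))
c=snap('side');cv2.imwrite('pics/s6.png',cv2.resize(c['img'][110:250,200:400,::-1],None,fx=4,fy=4,interpolation=cv2.INTER_CUBIC))
E
```

```text
time_s: 9.27
tool_pos: [0.4858, 0.2298, 0.1964]
tool_rot: [-179.9, 0.1, 99.5]
force: [-0.2, -0.6, 0.8]
grip_width: 0.0876
t 9.27 tcp [0.4858 0.2298 0.1964] rot [-1.7989e+02  6.0000e-02  9.9520e+01] F [-0.2 -0.6  0.8] w 0.0876 q [-54.   6.  28. 103.  -3.  71. -16.]
shift tool mm [ 1.4 -0.5 28.4]
```

View pics/t6.png

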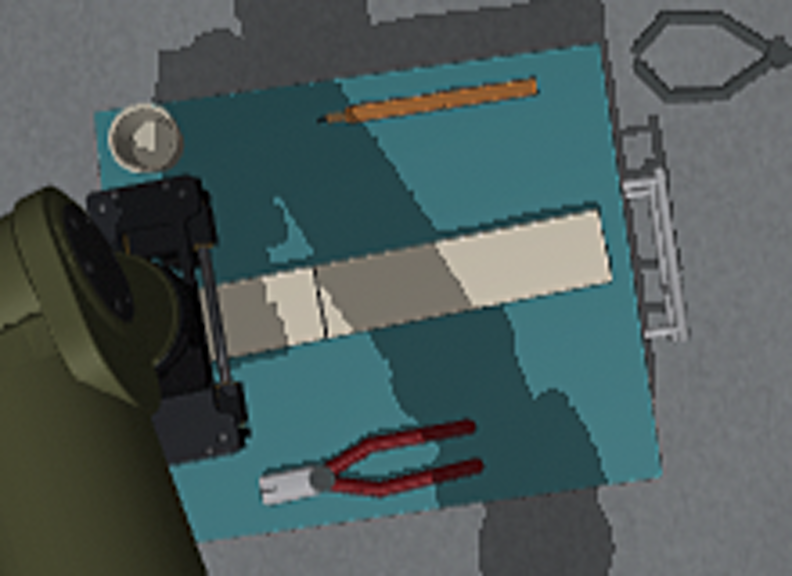

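View pics/s6.png

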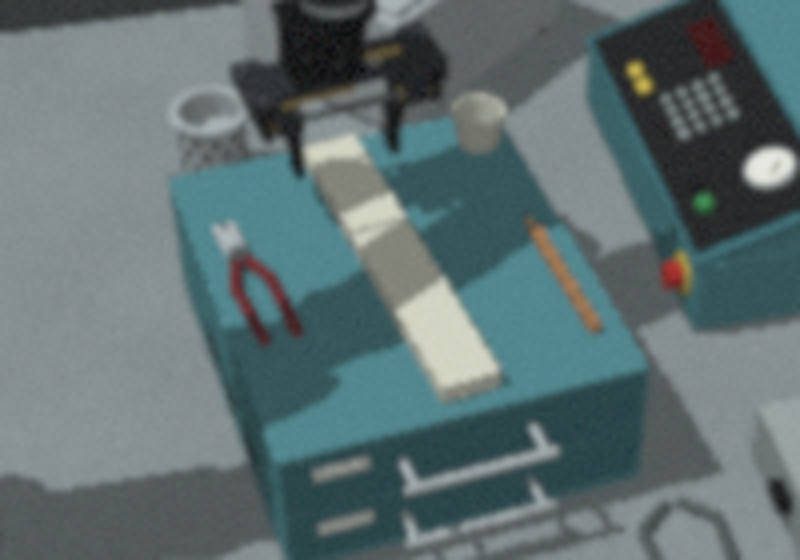

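The drawer is flush, and the fingers straddle the board's tail with the crucible and pliers clear. I'll go down next.

```bash
python3 -m pendant '[{"rx":0,"ry":0,"rz":0,"tx":0,"ty":0,"tz":10,"jaw":87},{"rx":0,"ry":0,"rz":0,"tx":0,"ty":0,"tz":10,"jaw":87},{"rx":0,"ry":0,"rz":0,"tx":0,"ty":0,"tz":6,"jaw":87},{"rx":0,"ry":0,"rz":0,"tx":0,"ty":0,"tz":3,"jaw":87},{"rx":0,"ry":0,"rz":0,"tx":0,"ty":0,"tz":0,"jaw":87},{"rx":0,"ry":0,"rz":0,"tx":0,"ty":0,"tz":0,"jaw":87}]'
python3 -m pendant '[{"rx":0,"ry":0,"rz":0,"tx":0,"ty":0,"tz":0,"jaw":70},{"rx":0,"ry":0,"rz":0,"tx":0,"ty":0,"tz":0,"jaw":60},{"rx":0,"ry":0,"rz":0,"tx":0,"ty":0,"tz":0,"jaw":50},{"rx":0,"ry":0,"rz":0,"tx":0,"ty":0,"tz":0,"jaw":40},{"rx":0,"ry":0,"rz":0,"tx":0,"ty":0,"tz":0,"jaw":40},{"rx":0,"ry":0,"rz":0,"tx":0,"ty":0,"tz":0,"jaw":40},{"rx":0,"ry":0,"rz":0,"tx":0,"ty":0,"tz":0,"jaw":40}]' 30
```

```text
time_s: 9.87
tool_pos: [0.486, 0.2314, 0.1679]
tool_rot: [-180.0, 0.0, 99.7]
force: [0.1, -0.6, 0.1]
grip_width: 0.0869
time_s: 10.45
tool_pos: [0.4864, 0.2315, 0.1682]
tool_rot: [180.0, -0.0, 99.7]
force: [0.9, -0.1, -0.3]
grip_width: 0.0544
```

```bash
python3 -m pendant '[{"rx":0,"ry":0,"rz":0.7,"tx":0,"ty":0,"tz":0,"jaw":40},{"rx":0,"ry":0,"rz":0.7,"tx":0,"ty":0,"tz":0,"jaw":40},{"rx":0,"ry":0,"rz":0.7,"tx":0,"ty":0,"tz":0,"jaw":40},{"rx":0,"ry":0,"rz":0.7,"tx":0,"ty":0,"tz":0,"jaw":40},{"rx":0,"ry":0,"rz":0.6,"tx":0,"ty":0,"tz":0,"jaw":40},{"rx":0,"ry":0,"rz":0,"tx":-5,"ty":0,"tz":0,"jaw":40},{"rx":0,"ry":0,"rz":0,"tx":-10,"ty":0,"tz":0,"jaw":40},{"rx":0,"ry":0,"rz":0,"tx":-10,"ty":0,"tz":0,"jaw":40},{"rx":0,"ry":0,"rz":0,"tx":-10,"ty":0,"tz":0,"jaw":40},{"rx":0,"ry":0,"rz":0,"tx":-10,"ty":0,"tz":0,"jaw":40},{"rx":0,"ry":0,"rz":0,"tx":-10,"ty":0,"tz":0,"jaw":40},{"rx":0,"ry":0,"rz":0,"tx":-5,"ty":0,"tz":0,"jaw":40},{"rx":0,"ry":0,"rz":0,"tx":0,"ty":0,"tz":0,"jaw":40}]'
```

```text
time_s: 11.53
tool_pos: [0.4931, 0.169, 0.1682]
tool_rot: [-180.0, 0.1, 96.1]
force: [-0.1, -1.6, 2.8]
grip_width: 0.0548
```

```bash
python3 -m pendant '[{"rx":0,"ry":0,"rz":0,"tx":-6,"ty":0,"tz":0,"jaw":40},{"rx":0,"ry":0,"rz":0,"tx":-10,"ty":0,"tz":0,"jaw":40},{"rx":0,"ry":0,"rz":0,"tx":-10,"ty":0,"tz":0,"jaw":40},{"rx":0,"ry":0,"rz":0,"tx":-10,"ty":0,"tz":0,"jaw":40},{"rx":0,"ry":0,"rz":0,"tx":-10,"ty":0,"tz":0,"jaw":40},{"rx":0,"ry":0,"rz":0,"tx":-10,"ty":0,"tz":0,"jaw":40},{"rx":0,"ry":0,"rz":0,"tx":-10,"ty":0,"tz":0,"jaw":40},{"rx":0,"ry":0,"rz":0,"tx":-10,"ty":0,"tz":0,"jaw":40},{"rx":0,"ry":0,"rz":0,"tx":-4,"ty":0,"tz":0,"jaw":40},{"rx":0,"ry":0,"rz":0,"tx":0,"ty":0,"tz":0,"jaw":40}]'
python3 - <<'E'
from h import *
tool([.485,.231,.168])
c=snap('top');np.save('pics/c7.npy',c,allow_pickle=True)
cv2.imwrite('pics/t7.png',cv2.resize(c['img'][140:300,190:410,::-1],None,fx=3.6,fy=3.6,interpolation=cv2.INTER_CUBIC))
c=snap('side');cv2.imwrite('pics/s7.png',cv2.resize(c['img'][110:250,200:400,::-1],None,fx=4,fy=4,interpolation=cv2.INTER_CUBIC))
E
```

```text
time_s: 12.37
tool_pos: [0.5018, 0.0897, 0.1682]
tool_rot: [180.0, 0.1, 96.2]
force: [0.2, -0.3, 4.9]
grip_width: 0.0546
t 12.37 tcp [0.5018 0.0897 0.1682] rot [1.800e+02 1.100e-01 9.617e+01] F [ 0.2 -0.3  4.9] w 0.0546 q [-46.   4.  34. 109.  -2.  68.  -5.]
shift tool mm [ 1.423e+02 -1.500e+00 -1.000e-01]
```

View pics/t7.png

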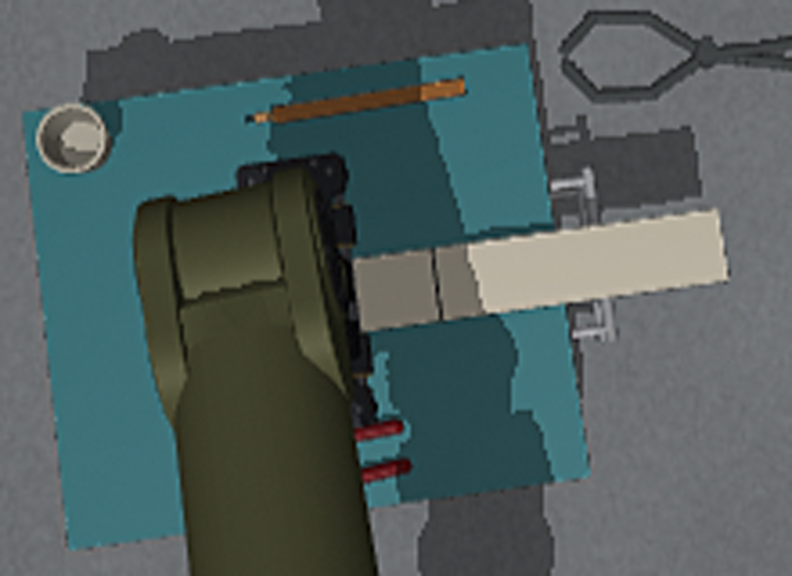

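View pics/s7.png

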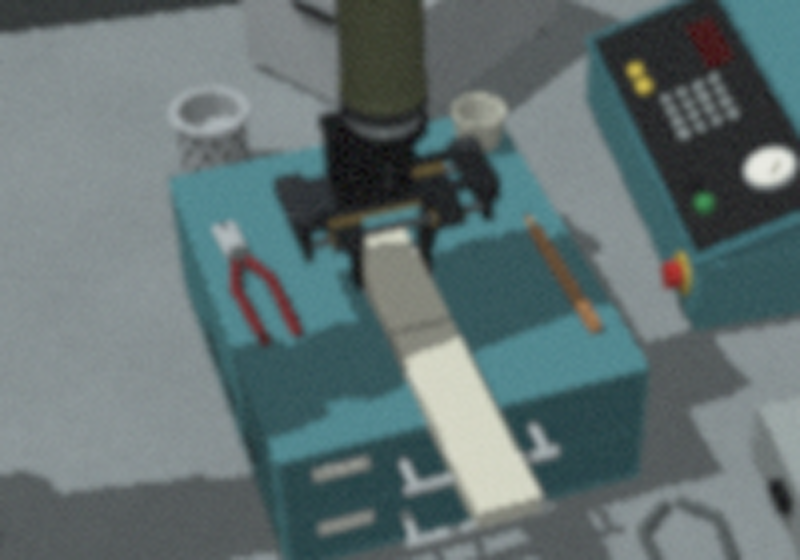

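Run:
```python
from h import *
c=np.load('pics/c7.npy',allow_pickle=True).item()
g=lambda x,y,z: pt(c,x/3.6+190-.36,y/3.6+140-.36,z)
f=(g(528,45,.15)+g(590,475,.15))/2
ax=np.array([np.cos(np.radians(96.3)),np.sin(np.radians(96.3)),0])
for n,a,b in(('line',(434,248),(443,320)),('outer',(718,210),(728,280))):
    p,q=g(*a,.17),g(*b,.17); m=(p+q)/2; print(n,m.round(4),'cabx',((m-f)@ax).round(4),np.degrees(np.arctan2(*(q-p)[[1,0]])).round(1))
p,q=g(718,210,.17),g(354,260,.17); print(np.degrees(np.arctan2(*(q-p)[[1,0]])))
# depth check of board plane and edge rows
for (x,y) in [(500,270),(600,255),(700,245),(380,290)]: print(pt(c,x/3.6+190,y/3.6+140).round(4))
```

```text
line [ 5.099e-01 -4.000e-04  1.700e-01] cabx 0.0944 -174.3
outer [ 0.5339 -0.217   0.17  ] cabx -0.1234 -174.5
96.34415890103728
[ 0.5182 -0.0482  0.1712]
[ 0.5276 -0.1243  0.1703]
[ 0.5334 -0.2007  0.1687]
[0.5055 0.043  0.1701]
```

```bash
python3 -m pendant '[{"rx":0,"ry":0,"rz":0,"tx":-6,"ty":0,"tz":0,"jaw":40},{"rx":0,"ry":0,"rz":0,"tx":-10,"ty":0,"tz":0,"jaw":40},{"rx":0,"ry":0,"rz":0,"tx":-10,"ty":0,"tz":0,"jaw":40},{"rx":0,"ry":0,"rz":0,"tx":-10,"ty":0,"tz":0,"jaw":40},{"rx":0,"ry":0,"rz":0,"tx":-10,"ty":0,"tz":0,"jaw":40},{"rx":0,"ry":0,"rz":0,"tx":-10,"ty":0,"tz":0,"jaw":40},{"rx":0,"ry":0,"rz":0,"tx":-10,"ty":0,"tz":0,"jaw":40},{"rx":0,"ry":0,"rz":0,"tx":-8,"ty":0,"tz":0,"jaw":40},{"rx":0,"ry":0,"rz":0,"tx":-4,"ty":0,"tz":0,"jaw":40},{"rx":0,"ry":0,"rz":0,"tx":0,"ty":0,"tz":0,"jaw":40},{"rx":0,"ry":0,"rz":0,"tx":0,"ty":0,"tz":0,"jaw":40}]'
python3 - <<'E'
from h import *
tool([.485,.231,.168])
c=snap('top');np.save('pics/c8.npy',c,allow_pickle=True)
cv2.imwrite('pics/t8.png',cv2.resize(c['img'][170:270,300:430,::-1],None,fx=6,fy=6,interpolation=cv2.INTER_CUBIC))
c=snap('side');np.save('pics/d8.npy',c,allow_pickle=True);cv2.imwrite('pics/s8.png',cv2.resize(c['img'][150:250,240:370,::-1],None,fx=6,fy=6,interpolation=cv2.INTER_CUBIC))
E
```

```text
time_s: 13.38
tool_pos: [0.5102, 0.0148, 0.1682]
tool_rot: [180.0, 0.0, 96.3]
force: [-0.5, 2.2, 4.5]
grip_width: 0.055
t 13.38 tcp [0.5102 0.0148 0.1682] rot [1.7999e+02 2.0000e-02 9.6320e+01] F [-0.5  2.2  4.5] w 0.055 q [-41.   4.  38. 109.  -3.  68.   4.]
shift tool mm [ 2.177e+02 -1.200e+00  1.000e-01]
```

View pics/t8.png

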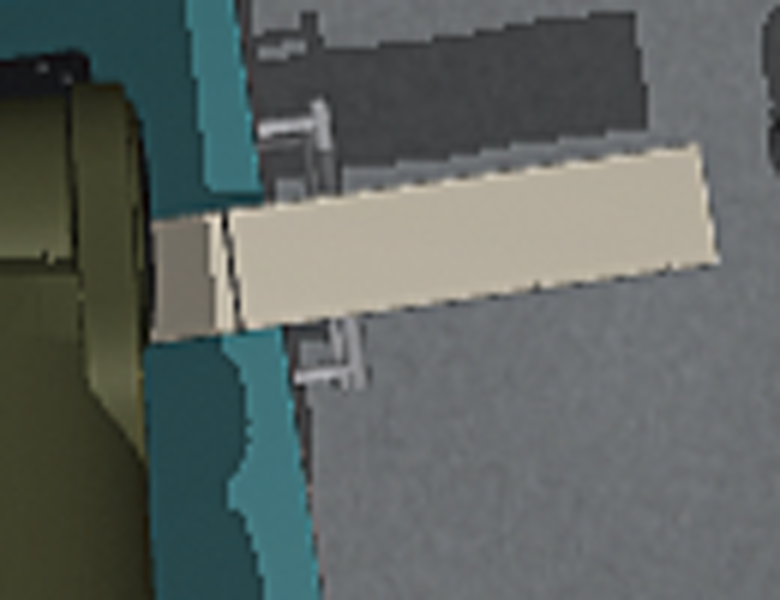

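View pics/s8.png

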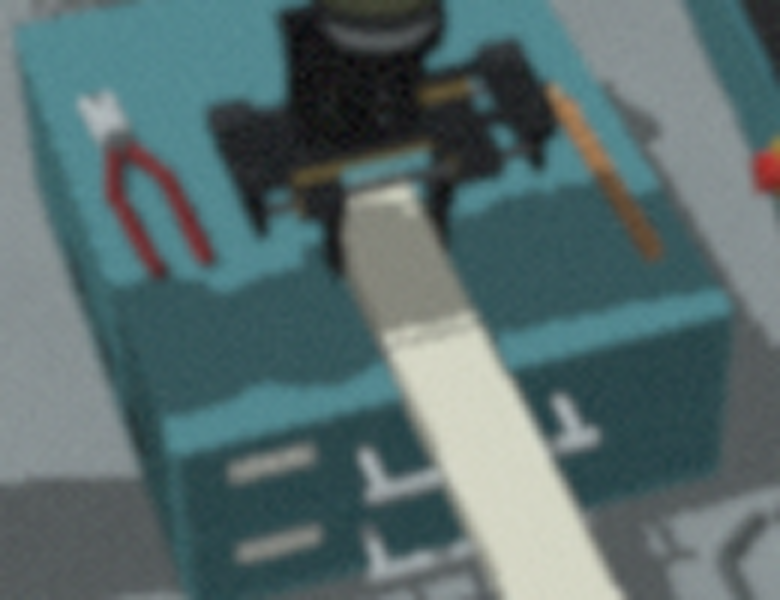

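Run:
```python
from h import *
c=np.load('pics/c8.npy',allow_pickle=True).item()
g=lambda x,y,z: pt(c,x/6+300-.42,y/6+170-.42,z)
E=np.array([g(*p,.15) for p in [(235,10),(262,195),(286,328),(321,592)]]); print(E.round(4))
k=np.polyfit(E[:,0],E[:,1],1); th=np.arctan(k[0]); nrm=np.array([-np.sin(th),np.cos(th)]); print('cab ang',90+np.degrees(th))
f=np.array([.5,np.polyval(k,.5)])
f2=np.array([.5298,-.0933]);n2=np.array([np.cos(np.radians(96.3)),np.sin(np.radians(96.3))])
for n,a,b in(('line',(225,212),(239,329)),('outer',(698,145),(718,262))):
    p,q=g(*a,.17)[:2],g(*b,.17)[:2]; m=(p+q)/2; print(n,m.round(4),'cabx',((m-f)@nrm).round(4),((m-f2)@n2).round(4),np.degrees(np.arctan2(*(q-p)[[1,0]])).round(1))
for s in [((232,210),(698,145)),((245,328),(718,262))]:
  p,q=[g(*x,.17) for x in s]; print('side ang',np.degrees(np.arctan2(*(p-q)[[1,0]])))
# grey profile across edge & line at subpixel along rows
img=c['img'].astype(int)
for v in (185,190,195,215,232,245,260): print(v,[(u,tuple(img[v,u])) for u in range(int(300+(235+ (v-172)*6*0.148)/6)-3,int(300+(235+(v-172)*6*.148)/6)+5)])
```

```text
[[ 0.642  -0.08    0.15  ]
 [ 0.5545 -0.0898  0.15  ]
 [ 0.4925 -0.0989  0.15  ]
 [ 0.3718 -0.1108  0.15  ]]
cab ang 96.57862591007115
line [ 0.5186 -0.0737] cabx 0.0206 0.0207 -175.0
outer [ 0.5434 -0.2916] cabx -0.1987 -0.1986 -173.3
side ang 96.46453458682164
side ang 96.42764866298008
185 [(338, (np.int64(60), np.int64(111), np.int64(118))), (339, (np.int64(59), np.int64(111), np.int64(118))), (340, (np.int64(60), np.int64(118), np.int64(126))), (341, (np.int64(38), np.int64(51), np.int64(54))), (342, (np.int64(65), np.int64(64), np.int64(65))), (343, (np.int64(67), np.int64(68), np.int64(69))), (344, (np.int64(68), np.int64(70), np.int64(71))), (345, (np.int64(66), np.int64(67), np.int64(69)))]
190 [(338, (np.int64(60), np.int64(111), np.int64(117))), (339, (np.int64(59), np.int64(110), np.int64(116))), (340, (np.int64(58), np.int64(111), np.int64(118))), (341, (np.int64(59), np.int64(120), np.int64(128))), (342, (np.int64(63), np.int64(59), np.int64(61))), (343, (np.int64(111), np.int64(109), np.int64(111))), (344, (np.int64(130), np.int64(131), np.int64(134))), (345, (np.int64
[... 1485 characters left out ...]
22))), (349, (np.int64(68), np.int64(129), np.int64(138))), (350, (np.int64(93), np.int64(87), np.int64(84))), (351, (np.int64(59), np.int64(59), np.int64(60))), (352, (np.int64(113), np.int64(117), np.int64(118))), (353, (np.int64(109), np.int64(113), np.int64(114)))]
260 [(349, (np.int64(66), np.int64(116), np.int64(122))), (350, (np.int64(65), np.int64(116), np.int64(123))), (351, (np.int64(68), np.int64(127), np.int64(134))), (352, (np.int64(78), np.int64(86), np.int64(87))), (353, (np.int64(117), np.int64(115), np.int64(118))), (354, (np.int64(108), np.int64(110), np.int64(113))), (355, (np.int64(102), np.int64(105), np.int64(107))), (356, (np.int64(104), np.int64(108), np.int64(110)))]
```

```bash
python3 -m pendant '[{"rx":0,"ry":0,"rz":0,"tx":-5,"ty":0,"tz":0,"jaw":40},{"rx":0,"ry":0,"rz":0,"tx":-6,"ty":0,"tz":0,"jaw":40},{"rx":0,"ry":0,"rz":0,"tx":-6,"ty":0,"tz":0,"jaw":40},{"rx":0,"ry":0,"rz":0,"tx":-4,"ty":0,"tz":0.5,"jaw":40},{"rx":0,"ry":0,"rz":0,"tx":0,"ty":0,"tz":0,"jaw":40},{"rx":0,"ry":0,"rz":0,"tx":0,"ty":0,"tz":0,"jaw":40},{"rx":0,"ry":0,"rz":0,"tx":0,"ty":0,"tz":0,"jaw":40},{"rx":0,"ry":0,"rz":0,"tx":0,"ty":0,"tz":0,"jaw":40},{"rx":0,"ry":0,"rz":0,"tx":0,"ty":0,"tz":0,"jaw":40}]'
python3 - <<'E'
from h import *
tool([.5102,.0148,.168])
c=snap('top');np.save('pics/c9.npy',c,allow_pickle=True)
cv2.imwrite('pics/t9.png',cv2.resize(c['img'][170:270,300:430,::-1],None,fx=6,fy=6,interpolation=cv2.INTER_CUBIC))
c=snap('side');np.save('pics/d9.npy',c,allow_pickle=True);cv2.imwrite('pics/s9.png',cv2.resize(c['img'][150:250,240:370,::-1],None,fx=6,fy=6,interpolation=cv2.INTER_CUBIC))
E
```

```text
time_s: 14.23
tool_pos: [0.5127, -0.0044, 0.1682]
tool_rot: [180.0, -0.1, 96.4]
force: [0.1, 4.2, 7.5]
grip_width: 0.0546
t 14.23 tcp [ 0.5127 -0.0044  0.1682] rot [ 1.7995e+02 -1.1000e-01  9.6380e+01] F [0.1 4.2 7.5] w 0.0546 q [-40.   4.  39. 109.  -3.  68.   7.]
shift tool mm [19.4 -0.3  0.2]
```

View pics/t9.png

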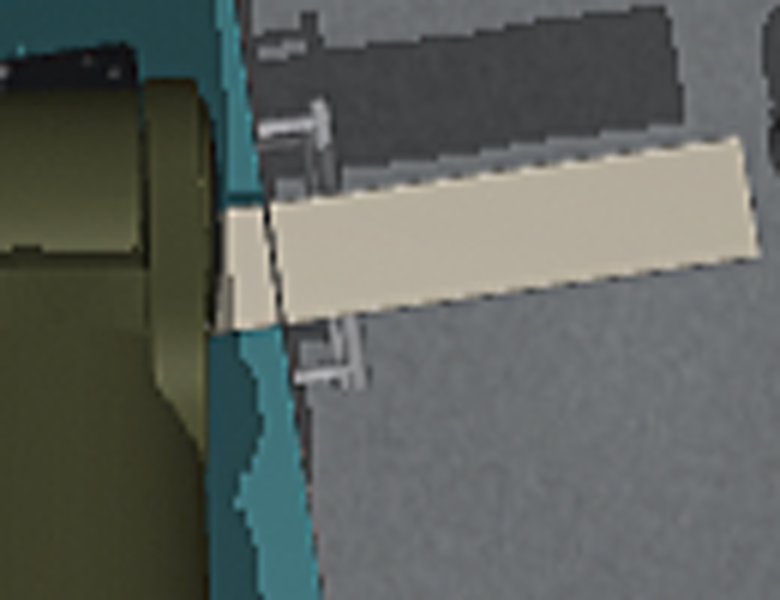

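View pics/s9.png

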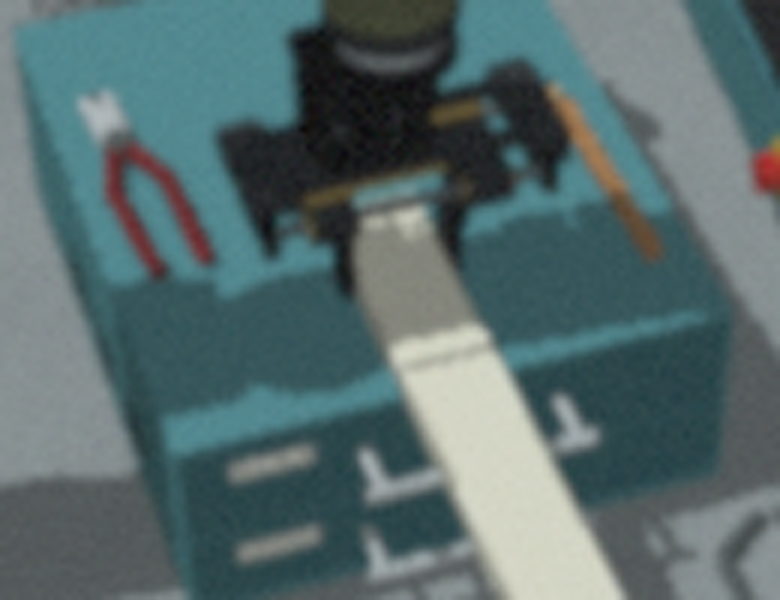

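Run:
```python
from h import *
f=np.array([.5,.5]);
def rep(c,u0,v0,E,items):
    g=lambda x,y,z: pt(c,x/6+u0-.42,y/6+v0-.42,z)
    E=np.array([g(*p,.15) for p in E]); k=np.polyfit(E[:,0],E[:,1],1); th=np.arctan(k[0]); n=np.array([-np.sin(th),np.cos(th)]); f=np.array([.5,np.polyval(k,.5)]); print('cab',90+np.degrees(th),f)
    for nm,a,b in items:
        p,q=g(*a,.17)[:2],g(*b,.17)[:2]; m=(p+q)/2; print(nm,m.round(4),((m-f)@n).round(4),((p-f)@n).round(4),((q-f)@n).round(4))
c=np.load('pics/c9.npy',allow_pickle=True).item()
rep(c,300,170,[(235,10),(262,195),(286,328),(321,592)],[('line',(268,205),(284,324)),('outer',(740,138),(760,255))])
for u,v in [(350,212),(380,208),(410,204),(420,203)]: print(pt(c,u,v).round(4))
d=np.load('pics/d9.npy',allow_pickle=True).item()
rep(d,240,150,[(168,452),(380,396),(520,362),(730,312)],[('line',(402,366),(496,343))])
```

```text
cab 96.57862591007115 [ 0.5        -0.09659511]
line [ 0.5208 -0.0938] 0.0004 -0.0 0.0008
outer [ 0.5461 -0.3109] -0.2182 -0.2182 -0.2182
[ 0.5249 -0.106   0.17  ]
[ 0.5337 -0.1883  0.1704]
[ 0.5425 -0.2707  0.1704]
[ 0.5446 -0.2985  0.1692]
cab 95.73104648500203 [ 0.5       -0.0973865]
line [ 0.523  -0.0938] 0.0012 0.0013 0.0012
```

Both cameras put the line within about 1.5 mm of the edge, and the board is square and level. The grip is holding, so I'm handing in.

```bash
python3 -c "
from h import *
tool([.5127,-.0044,.168]); print(env.sign_off())"
```

```text
t 14.33 tcp [ 0.5127 -0.0044  0.1682] rot [ 1.7995e+02 -1.1000e-01  9.6380e+01] F [-0.7  5.4  8.2] w 0.055 q [-40.   4.  39. 109.  -3.  68.   7.]
shift tool mm [ 0.  -0.   0.2]
the job is handed in; nothing more can be done
None
```

The drawer is fully home and the board is in place with its tail held. I handed the job in at about 14.3 s of robot time, and sign-off reported no verdict.

- **Drawer:** I pushed it shut by its handle with closed fingers. It resisted at about 10 N at the catch, then the force dropped. A gentle nudge then met a firm stop of about 5 N where the closed handle should be. The pictures show it flush with the cabinet front.
- **Board:** I gripped it about 50 mm from the tail at 30 N, turned it about 3.5° to square it, and slid it out without lifting.
- **Pencil line:** it is 0.4 mm from the front edge by the top camera and 1.2 mm by the side camera. The outer end, at 218 mm, implies about 2 mm.
- **Square and level:** measured just before the last 20 mm of the slide, the board was within about 0.2° of square to the edge. The outer end was still parallel to the edge at the finish. Its top face measured 0.169–0.170 m along the overhang, so it is level within the measurement noise.
- **Hold:** the fingers are about 89 mm behind the line, closed on 55 mm of board width and pressing down with about 8 N.
- **Other things:** the pliers, pencil, tongs and the rest looked unmoved in the pictures I took. I did not measure them, and some were out of frame in the last close-ups.
- **Disagreement:** the edge direction came out 96.6° by the top camera and 95.7° by the side one; both are within the 4° limit.

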